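Pack the oven tray and vent the sample jar

ROBOT

A 6-joint arm with a two-finger parallel gripper is mounted at the origin on the work surface. World frame = base frame: x ahead of the robot, y to its left, z up, the work surface at z = 0. Lengths are in mm, angles in rad, forces in N, time in s.
With the tool pointing down it reaches from about 350 to 875 mm from the base axis. Payload 4.2 kg.
Tool frame: the origin (TCP) lies between the finger pads, 19 mm behind the fingertips; this is the grasp point; z points along the fingers, y is the line along which they close (so a half turn about z gives the same grasp; the last joint's range is limited). The gripper opens to 85 mm and grips with 20 to 120 N. Pads are 22 mm wide; open, the fingers measure 114 mm over their backs; the gripper's body (76 mm by 85 mm) begins 54 mm behind the grasp point. The pads swing forward as they close: fully open they stand 13 mm farther back than shut.
Start: joints at [1.371, 0.385, 0.008, 0, -1.194, -0.259], TCP at [276.762, 560.359, 250.012] pointing down, gripper open.
Joint ranges: [-3.14, 3.14], [-1.21, 2.06], [-1.07, 1.41], [-3.16, 2.05], [-2.99, -0.16], [-3.1, 3.1]. Speed limits (rad/s): [2.79, 2.79, 3.14, 3.14, 3.14, 3.14].

INTERFACE

Orientations are given as a unit quaternion [x, y, z, w].
In Python, from bench import read_state, get_image, job_done, recognise, place_of gives the robot as it stands. The module is installed in compiled form; this text tells all that it offers.
- The arm moves only by the tool carry_out, never from a script. Its arguments are lists of equal length, an entry for each row: "slide": the shift along the tool's x, y, z in m, a list of three; "roll": the turn about the tool's z in degrees; "claw": the finger opening in m, from 0 to 0.0854. A call has 1 to 8 rows; each row is the pose to reach, as a shift and turn from the pose commanded when the call began, along the tool's axes at that moment; what a row does not reach only later rows make up. A row lasts 1/8 s, in which the tool goes at most 62.5 mm and 10.7 degrees, less where a joint would pass 70% of its speed; a pose out of reach is approached as far as the arm can. A call with a gripper value outside its range is refused whole. The fingers move at their own pace and stop on an object; the grip force is fixed at half the most. Time passes only in rows, so rows that repeat a pose let the fingers close. It gives the time, the measured TCP pose, the force, the opening and the grip force at its end, in the units of the state.
- read_state(): the state, without advancing time (a new reading comes with each control period).
- get_image(name): name is "scene" or "top" or "wrist"; returns a dict with "img" (400x640x3 uint8, red, green, blue), "z_map" (400x640 float32, mm along the optical axis (not along the pixel's ray), 0 where there is no reading), "mtx" (3x3 intrinsics, pixels), "k1" (the pictures are not rectified: a ray, as slopes to the right and down, at radius r is drawn at 1 + k1 r^2 times it, then the intrinsics apply), "world_from_camera" (4x4, takes a point from camera to world coordinates); the wrist camera has in their place "T_tool_cam" (4x4, takes a point from camera to tool coordinates, whose origin is the TCP and whose axes are the flange's). Camera axes: x right, y up, looking along -z (the intrinsics and any distortion apply to the point x, -y, -z); pixel columns grow to the right and rows downward; lengths in mm; the calibration is good to about 2 mm. A picture is of the moment at which its call begins: read the wrist's pose just before it.
- job_done(): hands the job in; it is judged then, once.
Trained networks look in a picture, given as the dict that the camera call returned (one of the last four; its "shot" number tells which), for a name from the list of things; names that differ only in an ending like _2 or _b are one class to them, and where a whole thing is asked for, a point or a joint stands for the part that bears it (a point fixed in the world has none). Each returns a list of dicts, best first, with "conf" (0 to 1); they miss things now and then, are a little off and sometimes report something else, mostly with a low value. They report only what shows in the picture. A call takes as long as a camera call.
- recognise(picture, thing): "at" ([column, row] in pixels, amid what is visible of it).
- place_of(picture, thing): "at" ([column, row] in pixels: a listed point, or the origin of a listed thing).
The state is a dict: "clock": time; "joints": joint angles; "joint_vel": joint speeds; "joint_efforts": joint torques, N m; "position": TCP position; "ee_rot": TCP orientation; "contact_force": force on the tool from outside, world axes, zero at the start; "wrist_torque": the same for the moment, N m; "gripper_width": finger opening in mm; "grasp_force": force on a finger pad.
Only numpy, scipy, OpenCV 4.12 (cv2) and the standard library are available. Lean on these libraries where they do the work, as an engineer would, in place of code of your own. Each camera call takes 0.05 s, during which the arm holds its last target. There are 200 camera calls.

TASK

Finish packing the steel oven tray: stand the yellow-banded canister and the glass jar with the loose, white-marked blue cap upright on its floor in the space left, setting the jar down and not dropping it. With the full tray now keeping the jar from turning, screw its cap on until it bottoms out, then back it off a quarter turn so the jar can vent in the oven, and finish still gripping the cap there, so it cannot creep while I tape it. Leave everything else on the bench where it is, and leave the jar and the block already in the tray standing in it.

Things in the scene. Friction and masses are not known exactly. Their poses are not given: they have to be found in the camera images.
- tray: Open steel oven tray, fixed, 70 x 216 x 30 mm outside (own x, y, z); walls and floor 3 mm, so 64 x 210 mm inside, inner floor 3 mm above the bench; wire handles reach 15 mm beyond each end. Origin: centre of its underside; y along it, z up. It holds a row along y: the packed jar at the -y end, the block at the +y end, between them about 113 mm free.
- jar: The jar to pack: square glass jar, body 56 x 56 mm, 78 mm high to its shoulder, grey rings inside, about 0.31 kg with cap, upright on the bench. Origin: centre of its underside; x, y square to its sides, z up. Grip two facing sides of its body. Fits the tray any of four ways round, sides square to the tray's. Free, it turns along with its cap; in the tray the walls stop it.
- jar_cap: That jar's blue ribbed screw cap, 46 mm diameter, 20 mm high, white line on top from centre to rim (own +x); already caught on the thread. Origin: centre of its underside, on the jar's axis, 80 mm above the jar's underside when bottomed and 4.2 mm higher per full turn unscrewed; z up. Bottomed, its x is the jar's x.
- cap_turn (a joint): How far the cap is unscrewed from bottomed, rad: 0 is bottomed (hard stop); grows anticlockwise seen from above (unscrewing, rising 0.67 mm per rad), falls clockwise (screwing on). Starts between 2.0 and 3.8; past 5.0 it comes off the thread. Turning takes about 0.07 N m; the cap stays where it is left.
- canister: Aluminium canister with a yellow band, to be packed: plain closed cylinder 48 mm diameter, 64 mm high, about 0.2 kg, upright on the bench. Origin: centre of its underside, z up.
- packed_jar: A second such square glass jar (56 x 56 mm body, 78 mm to its shoulder), closed with a plain blue cap without white line, 100 mm high in all, 0.3 kg, loose in the tray at its -y end. Origin: centre of its underside, z up.
- block: Aluminium temperature-probe block, 56 x 40 x 50 mm (own x, y, z), 0.3 kg, loose in the tray against its +y end. Origin: centre of its underside, z up.
- bottle: Bystander: clear water bottle with a blue cap, 64 mm diameter, 198 mm high, on the bench. Origin: centre of its underside.
- mug: Bystander: white mug, 80 mm diameter, 85 mm high, handle at its +y. Origin: centre of its underside.
- ring_stack: Bystander: stack of grey sealing rings (one piece), 72 mm diameter, 96 mm high. Origin: centre of its underside.
- ring: Bystander: a single grey sealing ring lying flat, 72 mm diameter, 8 mm thick. Origin: centre of its underside.
- red_tin: Bystander: closed red tin box, 194 x 119 x 92 mm. Origin: centre of its underside.
- shears: Bystander: trimming shears with black handles lying flat, 170 mm long along their own x, 8 mm thick. Origin: at their pivot, on the bench.

How it is judged:
By the outcome, as a careful person would: the job done as asked, in the order asked, and still so for the second after the job is handed in, while the arm keeps its last pose, push and grip.
It also fails if it takes over 67 s, if anything falls off the work surface, if the arm or the gripper's body presses on something with over 40 N, if the wrist force passes 120 N, or if a joint passes its speed limit or range.

## Working session

There is one attempt and no reset: what is moved stays moved. The work goes in short steps, Python scripts to look and compute and a tool call to move; the robot and the scene stay as the last step left them, time stands still between calls to the robot, and variables do not carry over. Pictures are saved under pics/ and viewed, at most 10 in all, crops included, and the job is handed in when it is done.

Besides the shell and the picture viewer there is one more tool, called after "Request:" as a command line: name --pt "numbers of a row" for each row, then --argument value for the rest. carry_out: Moves the arm, as the interface text tells. Its arguments: {"type":"object","properties":{"slide":{"type":"array"},"roll":{"type":"array"},"claw":{"type":"array"}},"required":["slide","roll","claw"]}

```bash
mkdir -p pics; cat > h.py <<'E'
import numpy as np, cv2
from bench import *
from scipy.spatial.transform import Rotation as R
np.set_printoptions(precision=1,suppress=True)
def pose(s=None):
    s=s or read_state(); T=np.eye(4); T[:3,:3]=R.from_quat(s["ee_rot"]).as_matrix(); T[:3,3]=s["position"]; return T
def shot(name):
    T=pose(); p=get_image(name)
    p["W"]=p["world_from_camera"] if name!="wrist" else T@p["T_tool_cam"]; p["W"]=np.array(p["W"]); return p
def slopes(p,uv):
    m=np.array(p["mtx"]); d=(np.array(uv,float).reshape(-1,2)-[m[0,2],m[1,2]])/[m[0,0],m[1,1]]
    s=d.copy()
    for _ in range(10): s=d/(1+p["k1"]*(s**2).sum(1,keepdims=True))
    return s
def onz(p,uv,z):
    s=slopes(p,uv); d=np.c_[s[:,0],-s[:,1],-np.ones(len(s))]@p["W"][:3,:3].T; o=p["W"][:3,3]
    return o+d*((z-o[2])/d[:,2])[:,None]
def cloud(p):
    h,w=p["z_map"].shape; u,v=np.meshgrid(np.arange(w),np.arange(h)); s=slopes(p,np.c_[u.ravel(),v.ravel()])
    z=p["z_map"].ravel()[:,None]; c=np.c_[s[:,0],-s[:,1],-np.ones(len(s))]*z
    X=c@p["W"][:3,:3].T+p["W"][:3,3]; X[z[:,0]==0]=np.nan; return X.reshape(h,w,3)
def proj(p,X):
    X=np.array(X,float).reshape(-1,3); c=(X-p["W"][:3,3])@p["W"][:3,:3]
    s=np.c_[c[:,0],-c[:,1]]/-c[:,2:]; s=s*(1+p["k1"]*(s**2).sum(1,keepdims=True)); m=np.array(p["mtx"])
    return s*[m[0,0],m[1,1]]+[m[0,2],m[1,2]]
def save(p,n): cv2.imwrite("pics/"+n,p["img"][:,:,::-1])
def totool(d): return pose()[:3,:3].T@np.array(d,float)
E
python3 - <<'E'
from h import *
p=shot("top"); save(p,"top.png"); q=shot("scene"); save(q,"scene.png")
X=cloud(p)
s=read_state(); print({k:np.round(v,3) for k,v in s.items()}); print(pose()[:3,:3])
for n in "tray jar jar_cap canister packed_jar block bottle mug ring_stack ring red_tin shears".split():
    for nm,pp in (("top",p),("scene",q)):
        XX=cloud(pp)
        for r in recognise(pp,n)[:2]:
            a=np.round(r["at"]).astype(int); print(n,nm,a,round(r["conf"],2),XX[min(a[1],399),min(a[0],639)])
print(p["W"],p["mtx"],p["k1"])
E
```

```text
{'clock': np.float64(0.1), 'joints': array([ 1.4,  0.4,  0. , -0. , -1.2, -0.3]), 'joint_vel': array([-0., -0.,  0.,  0.,  0.,  0.]), 'joint_efforts': array([ -0. , -39.3,  18.9,   4.2,  -0. ,   0. ]), 'position': array([276.6, 559.9, 249. ]), 'ee_rot': array([ 1. , -0.2, -0. ,  0. ]), 'contact_force': array([-0. ,  0.6,  0.4]), 'wrist_torque': array([ 0., -0., -0.]), 'grasp_force': np.float64(0.0), 'gripper_width': np.float64(85.405)}
[[ 0.9 -0.4 -0. ]
 [-0.4 -0.9 -0. ]
 [ 0.   0.  -1. ]]
tray top [325 194] 0.91 [586.3 -38.9   6.2]
tray top [346 250] 0.59 [ 406.4 -104.9    1.5]
tray scene [318 219] 0.66 [587.  -33.1   6.5]
jar top [206 221] 0.73 [487.9 319.8 103.7]
jar scene [390 173] 0.62 [528.2 323.8  73.8]
jar_cap top [204 218] 0.77 [497.2 326.6 101.5]
jar_cap top [495 222] 0.54 [ 483.4 -552.7   98.1]
jar_cap scene [394 166] 0.63 [518.9 342.8 102.2]
canister top [412 225] 0.61 [ 477.5 -303.1   76.4]
canister scene [246 216] 0.56 [ 496.3 -308.3   62.8]
packed_jar top [349 187] 0.86 [ 590.3 -109.7  106.1]
packed_jar top [266 259] 0.6 [378.2 148.    9.9]
packed_jar scene [301 224] 0
[... 442 characters left out ...]
ng_stack scene [335 255] 0.97 [801.8 -55.   96.7]
ring scene [334 171] 0.48 [376.4 132.2  -4. ]
ring scene [414 140] 0.23 [363.2 551.3  17.4]
red_tin top [495 221] 0.79 [ 487.4 -555.8   90.2]
red_tin top [351 186] 0.47 [ 593.9 -116.   103.3]
red_tin scene [178 236] 0.94 [ 501.6 -579.    91.4]
shears top [344 265] 0.81 [359.  -97.9   3.4]
shears top [494 222] 0.44 [ 483.9 -551.1   94. ]
shears scene [283 193] 0.5 [ 409.4 -123.3    5.5]
shears scene [181 237] 0.33 [ 509.6 -569.3   90.3]
[[  -0.     1.    -0.2  319.7]
 [  -1.    -0.     0.    -9.9]
 [   0.     0.2    1.  1542.8]
 [   0.     0.     0.     1. ]] [[483.7   0.  320.7]
 [  0.  483.7 200.4]
 [  0.    0.    1. ]] -0.051336579987146955
```

View pics/top.png

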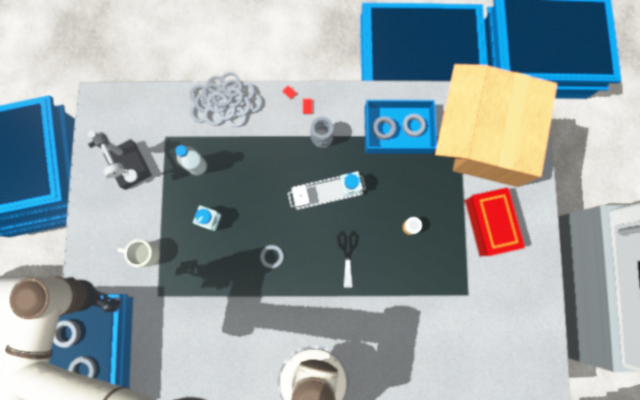

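View pics/scene.png

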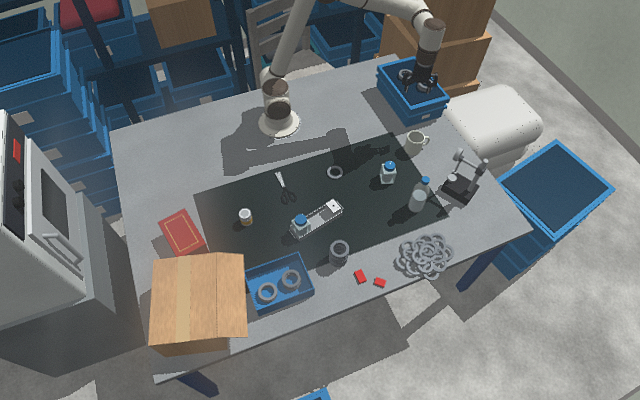

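The top view shows the tray at about (327,190) with the packed jar's cap at (352,182) and the block at (300,195). The jar to pack is at (207,217) and the canister at (412,226). The scene view agrees with this.

```bash
python3 - <<'E'
from h import *
p=shot("top")
for n,z in dict(tray=0,jar=0,jar_cap=82,canister=0,packed_jar=0,block=0).items():
    for r in place_of(p,n)[:2]: print(n,r["conf"],np.round(r["at"]),onz(p,r["at"],z))
w=shot("wrist"); print(np.array(w["T_tool_cam"]),w["mtx"][0][0],w["k1"]); T=pose(); print(np.degrees(np.arctan2(T[1,0],T[0,0])))
print("to (540,-40)+: tool slide",totool([575-276.6,-40-560,100]))
E
```

```text
tray 0.83 [326. 193.] [[589.6 -41.9   0. ]]
jar 0.66 [211. 223.] [[492.9 328.1   0. ]]
jar 0.66 [347. 260.] [[ 374.5 -107.2    0. ]]
jar_cap 0.73 [202. 217.] [[503.  336.1  82. ]]
canister 0.64 [409. 225.] [[ 487.1 -309.     0. ]]
packed_jar 0.63 [351. 188.] [[ 608.6 -123.5    0. ]]
block 0.58 [300. 198.] [[573.7  42.5   0. ]]
[[  -0.     0.9    0.3   81.7]
 [   1.    -0.     0.     0. ]
 [   0.     0.3   -0.9 -123.2]
 [   0.     0.     0.     1. ]] 313.3193178722512 -0.05061627729843583
-26.287126073160522
to (540,-40)+: tool slide [ 533.3  405.8 -100. ]
```

Request:
carry_out --pt "0.53 0.406 0" --pt "0.53 0.406 0" --pt "0.53 0.406 0" --pt "0.53 0.406 0" --pt "0.53 0.406 0" --pt "0.53 0.406 0" --pt "0.53 0.406 0" --pt "0.53 0.406 0" --roll '[52,52,52,52,52,52,52,52]' --claw '[0.085,0.085,0.085,0.085,0.085,0.085,0.085,0.085]'

```text
clock: 2.7
position: [498.7, 110.1, 250.5]
ee_rot: [0.776, -0.631, 0.0, -0.001]
contact_force: [1.6, 0.4, 0.0]
gripper_width: 85.5
grasp_force: 0.0
```

Request:
carry_out --pt "0.165 -0.053 0" --pt "0.165 -0.053 0" --pt "0.165 -0.053 0" --pt "0.165 -0.053 0" --roll '[0,0,0,0]' --claw '[0.085,0.085,0.085,0.085]'

```text
clock: 3.2
position: [584.3, -41.7, 249.2]
ee_rot: [0.774, -0.633, -0.0, 0.0]
contact_force: [0.3, 1.8, -0.4]
gripper_width: 85.4
grasp_force: 0.0
```

```bash
python3 - <<'E'
from h import *
w=shot("wrist"); save(w,"w1.png"); np.savez("w1.npz",**{k:np.array(v) for k,v in w.items() if k!="shot"})
s=read_state(); print(s["joints"],s["position"],s["clock"])
X=cloud(w)
# tops by height
for n,lo,hi,c in (("block",46,58,(574,42)),("pjar cap",95,110,(608,-123)),("tray rim",27,34,None),("floor",-2,6,None)):
    m=(X[...,2]>lo)&(X[...,2]<hi)
    if c: m&=np.hypot(X[...,0]-c[0],X[...,1]-c[1])<60
    pts=X[m]; 
    if c:
        r=cv2.minAreaRect(pts[:,:2].astype(np.float32)); print(n,len(pts),np.round(r[0],1),np.round(r[1],1),round(r[2],1),np.median(pts[:,2]))
    else: print(n,len(pts),np.nanmedian(pts[:,2]))
for n,z in dict(tray=0,packed_jar=0,block=0).items():
    for r in place_of(w,n)[:1]: print(n,r["conf"],np.round(r["at"]),onz(w,r["at"],z))
E
```

```text
[ 0.2  0.3 -0.1 -0.  -1.2 -0. ] [583.6 -40.2 249.4] 3.25
block 1640 [572.1  38.5] [55.8 41.1] 13.0 52.027201639935925
pjar cap 2529 [ 608.6 -117.4] [46.6 46.8] 89.9 102.15813532177248
tray rim 3164 29.93473036829792
floor 186369 -0.31186970949681836
tray 0.86 [312. 167.] [[586.5 -43.5   0. ]]
packed_jar 0.64 [305. 103.] [[ 608.9 -114.3    0. ]]
block 0.83 [308. 230.] [[575.5  37.8   0. ]]
```

View pics/w1.png

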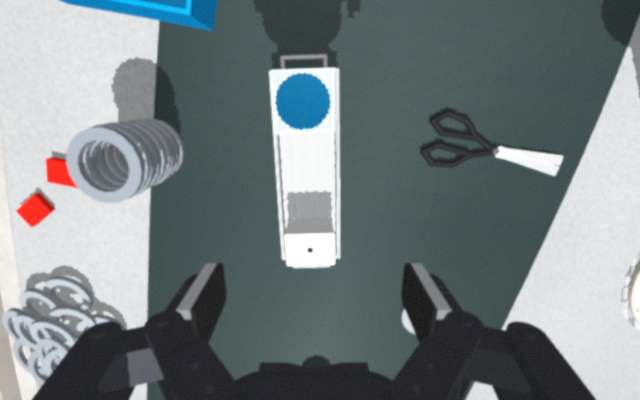

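The wrist view shows the tray with the packed jar's cap at (303,101) and the block at (310,248), with free floor between them. The depth data locates both well, at a tray yaw of about 13.2°.

Request:
carry_out --pt "0.235 0.148 0.09" --pt "0.235 0.148 0.09" --pt "0.235 0.148 0.09" --pt "0.235 0.148 0.09" --pt "0.235 0.148 0.09" --pt "0.235 0.148 0.09" --pt "0.235 0.148 0.09" --roll '[-1.3,-1.3,-1.3,-1.3,-1.3,-1.3,-1.3]' --claw '[0.085,0.085,0.085,0.085,0.085,0.085,0.085]'

```text
clock: 4.28
position: [486.8, -298.0, 160.6]
ee_rot: [0.783, -0.622, 0.001, -0.0]
contact_force: [0.7, -0.0, 0.5]
gripper_width: 84.9
grasp_force: 0.0
```

```bash
python3 - <<'E'
from h import *
d=dict(np.load("w1.npz")); X=cloud(d); a=np.radians(13.15); xt=np.array([np.cos(a),np.sin(a)]); yt=np.array([-np.sin(a),np.cos(a)])
P=(X[...,:2]-[591,-42.4]); u=P@xt; v=P@yt
m=(np.abs(v)<60)&(np.abs(u)<50)&(abs(X[...,2]-30)<3)
for lo in(-60,-40,-20,0,20):
    k=m&(v>lo)&(v<lo+20); print(lo,np.nanpercentile(u[k&(u<0)],[5,50,95]),np.nanpercentile(u[k&(u>0)],[5,50,95]))
w=shot("wrist"); save(w,"w2.png"); X=cloud(w); T=pose(); print(T)
m=(abs(X[...,2]-64)<6)&(np.hypot(X[...,0]-487,X[...,1]+305)<60); q=X[m]
print(len(q),cv2.minEnclosingCircle(q[:,:2].astype(np.float32)),np.median(q[:,2]),q.mean(0))
c=np.array([*cv2.minEnclosingCircle(q[:,:2].astype(np.float32))[0],45]); print(T[:3,:3].T@(c-T[:3,3]))
E
```

```text
-60 [-35.6 -33.9 -32.3] [32.6 34.7 35.7]
-40 [-35.5 -33.8 -32.2] [32.2 33.7 35.4]
-20 [-35.4 -34.1 -32. ] [32.  33.6 35.3]
0 [-35.3 -34.1 -32. ] [32.  33.6 35.4]
20 [-35.2 -34.  -32.9] [31.9 33.5 35.5]
[[   0.2   -1.     0.   487. ]
 [  -1.    -0.2   -0.  -297.8]
 [   0.    -0.    -1.   160.8]
 [   0.     0.     0.     1. ]]
3036 ((477.32763671875, -309.9973449707031), 23.878490447998047) 63.45324373276678 [ 477.8 -311.    63.4]
[  9.6  12.4 115.8]
```

Request:
carry_out --pt "0.0098 0.0122 0.05" --pt "0.0098 0.0122 0.106" --pt "0.0098 0.0122 0.106" --pt "0.0098 0.0122 0.106" --pt "0.0098 0.0122 0.106" --pt "0.0098 0.0122 0.106" --pt "0.0098 0.0122 0.106" --pt "0.0098 0.0122 0.106" --roll '[0,0,0,0,0,0,0,0]' --claw '[0.085,0.085,0.085,0.04,0.04,0.04,0.04,0.04]'

```text
clock: 5.32
position: [478.4, -311.7, 57.2]
ee_rot: [0.783, -0.622, 0.003, -0.001]
contact_force: [-1.0, 1.1, 5.7]
gripper_width: 46.4
grasp_force: 61.5
```

```bash
python3 - <<'E'
from h import *
s=read_state(); print(s["joints"].round(2) if hasattr(s["joints"],"round") else s["joints"],s["gripper_width"],s["grasp_force"],s["position"])
T=pose(); print(np.degrees(np.arctan2(T[1,0],T[0,0])))
for g in ([596.1,-64.6,120],[583.8,-11.4,120]): print(T[:3,:3].T@(np.array(g)-T[:3,3]))
E
```

```text
[-0.3  0.5 -0.4  0.  -0.7  0.5] 46.36770712089389 61.46344360895455 [ 478.4 -311.7   57.2]
-76.9337002505686
[-213.9 -170.9  -62.7]
[-268.5 -170.9  -62.8]
```

Request:
carry_out --pt "0 0 -0.0625" --pt "-0.01 -0.01 -0.12" --pt "-0.214 -0.171 -0.125" --pt "-0.214 -0.171 -0.125" --pt "-0.214 -0.171 -0.125" --pt "-0.214 -0.171 -0.125" --pt "-0.214 -0.171 -0.125" --pt "-0.214 -0.171 -0.125" --roll '[0,0,0,0,0,0,0,0]' --claw '[0.04,0.04,0.04,0.04,0.04,0.04,0.04,0.04]'

```text
clock: 6.32
position: [594.7, -63.5, 179.5]
ee_rot: [0.783, -0.622, 0.0, -0.0]
contact_force: [0.2, -0.2, -2.6]
gripper_width: 46.3
grasp_force: 63.3
```

```bash
python3 - <<'E'
from h import *
T=pose(); w=shot("wrist"); save(w,"w3.png"); X=cloud(w); print(T[:3,3],np.degrees(np.arctan2(T[1,0],T[0,0])),read_state()["gripper_width"],read_state()["contact_force"])
Q=(X-T[:3,3])@T[:3,:3]
for z in range(-20,40,4):
    m=(abs(Q[...,2]-z)<2)&(abs(Q[...,0])<45)&(abs(Q[...,1])<20); 
    if m.sum()>20: print(z,m.sum(),np.percentile(Q[m],[2,98],axis=0)[:,:2].ravel())
m=(X[...,2]>95)&(X[...,2]<110)&(np.hypot(X[...,0]-608,X[...,1]+117)<45);q=X[m]; print("pcap",cv2.minAreaRect(q[:,:2].astype(np.float32)),np.median(q[:,2]))
print(totool(np.array([596.2,-64.3,0])-T[:3,3]))
E
```

```text
[594.7 -63.5 179.5] -76.91217254972317 46.17718461939548 [-1.1 -0.7 -2.4]
-8 4959 [-21.4 -17.7  18.8  18.6]
-4 2393 [-23.5 -19.4  21.6  19. ]
0 316 [ 12.2 -18.6  22.   19. ]
4 318 [ 12.5 -18.5  21.9  18.8]
8 298 [ 12.1 -18.2  22.1  19.2]
12 325 [ 12.4 -19.1  22.6  18.9]
16 184 [ 12.8 -17.8  22.   18.9]
20 225 [ 12.1 -18.7  22.   19.2]
24 283 [ 12.3 -18.8  22.4  19. ]
28 199 [ 12.5 -18.9  22.4  18.8]
32 186 [ 12.9 -18.4  22.4  18.8]
36 173 [ 12.6 -18.8  22.4  19.1]
pcap ((608.5562133789062, -117.76949310302734), (47.623538970947266, 46.149234771728516), 8.897978782653809) 102.27088302009957
[  1.1  -1.3 179.5]
```

View pics/w3.png

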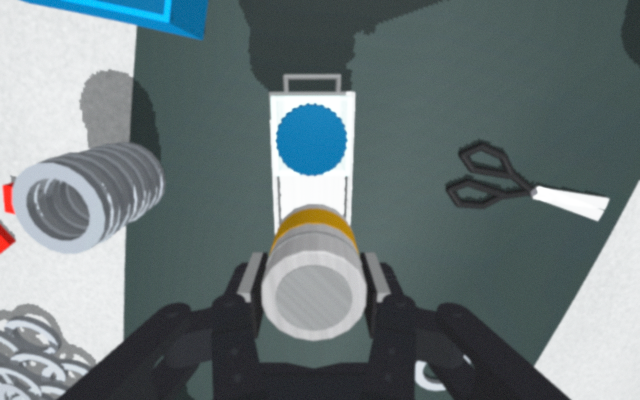

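The wrist view shows the canister held upright at (315,285), centred about 1 mm behind the TCP. The free tray floor is below it, and the packed jar's cap is at (312,140).

Request:
carry_out --pt "0.002 -0.001 0.03" --pt "0.002 -0.001 0.07" --pt "0.002 -0.001 0.1" --pt "0.002 -0.001 0.112" --pt "0.002 -0.001 0.117" --pt "0.002 -0.001 0.1195" --pt "0.002 -0.001 0.1195" --roll '[0,0,0,0,0,0,0]' --claw '[0.04,0.04,0.04,0.04,0.04,0.04,0.04]'

```text
clock: 7.25
position: [597.0, -66.0, 60.5]
ee_rot: [0.783, -0.622, 0.001, -0.001]
contact_force: [1.0, -0.5, -2.4]
gripper_width: 45.8
grasp_force: 63.4
```

Request:
carry_out --pt "0 0 0.001" --pt "0 0 0.002" --pt "0 0 0.002" --roll '[0,0,0]' --claw '[0.04,0.04,0.04]'

```text
clock: 7.62
position: [597.0, -66.0, 60.3]
ee_rot: [0.783, -0.622, 0.001, -0.001]
contact_force: [-3.7, 0.4, 8.8]
gripper_width: 46.2
grasp_force: 64.5
```

Request:
carry_out --pt "0 0 0" --pt "0 0 0" --pt "0 0 -0.05" --pt "0 0 -0.11" --pt "-0.06 0 -0.15" --pt "-0.4 0.012 -0.16" --pt "-0.4 0.012 -0.16" --pt "-0.4 0.012 -0.16" --roll '[0,0,0,0,0,0,0,0]' --claw '[0.06,0.085,0.085,0.085,0.085,0.085,0.085,0.085]'

```text
clock: 8.62
position: [535.6, 167.4, 210.8]
ee_rot: [0.783, -0.622, 0.0, -0.0]
contact_force: [0.6, 0.4, 0.4]
gripper_width: 85.0
grasp_force: 0.0
```

```bash
python3 - <<'E'
from h import *
T=pose(); w=shot("wrist"); X=cloud(w); print(T[:3,3])
m=(abs(X[...,2]-67)<4)&(np.hypot(X[...,0]-596,X[...,1]+65)<35);q=X[m]
print(len(q), q.mean(0) if len(q) else 0, cv2.minAreaRect(q[:,:2].astype(np.float32)) if len(q)>5 else 0)
E
```

```text
[535.6 167.4 210.8]
0 0 0
```

Request:
carry_out --pt "-0.14 0.004 0" --pt "-0.14 0.004 0" --pt "-0.14 0.004 0" --pt "-0.14 0.004 0" --roll '[0,0,0,0]' --claw '[0.085,0.085,0.085,0.085]'

```text
clock: 9.18
position: [500.4, 301.7, 210.1]
ee_rot: [0.783, -0.622, -0.0, 0.0]
contact_force: [-0.1, 0.7, 0.8]
gripper_width: 84.9
grasp_force: 0.0
```

```bash
python3 - <<'E'
from h import *
T=pose(); w=shot("wrist"); save(w,"w4.png"); X=cloud(w); print(T[:3,3])
near=np.hypot(X[...,0]-500,X[...,1]-330)<70
Z=X[near][:,2]; print(np.histogram(Z,bins=np.arange(-5,115,5)))
for n,lo,hi in (("cap",98,112),("shoulder",73,83),("body",20,83)):
    q=X[near&(X[...,2]>lo)&(X[...,2]<hi)]
    if len(q)>10: r=cv2.minAreaRect(q[:,:2].astype(np.float32)); print(n,len(q),np.median(q[:,2]),r,q.mean(0))
E
```

```text
[500.4 301.7 210.1]
(array([3631, 3150,   64,   68,   65,   80,   80,   82,   86,  101,   93,
         94,  113,  114,  116,  132, 1222,   46,  106,  111,  301, 2062,
          0]), array([ -5,   0,   5,  10,  15,  20,  25,  30,  35,  40,  45,  50,  55,
        60,  65,  70,  75,  80,  85,  90,  95, 100, 105, 110]))
cap 2246 101.01617662483395 ((501.6497497558594, 330.6842041015625), (45.395381927490234, 45.001319885253906), 26.606624603271484) [501.9 329.8 101. ]
shoulder 1284 77.00730299595008 ((501.4494934082031, 330.6473388671875), (55.887901306152344, 56.57857131958008), 71.42189025878906) [504.7 317.2  76.9]
body 2322 75.71080695235997 ((501.6300354003906, 331.1338806152344), (56.95405578613281, 56.54762649536133), 71.07231140136719) [503.4 313.4  64.3]
```

View pics/w4.png

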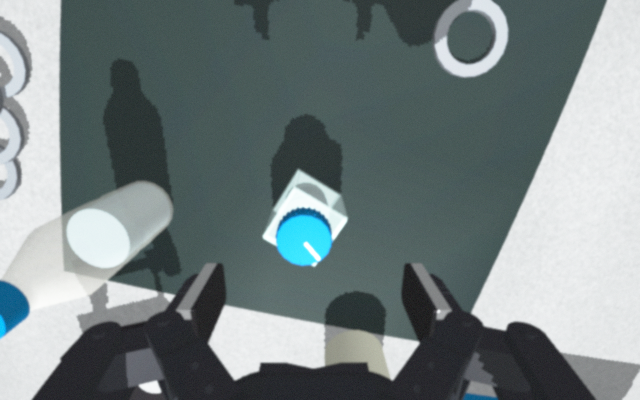

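The wrist view shows the jar with its blue cap at (304,238), its white line pointing to (320,264), and its sides turned about 45° in the image. The bottle at (100,240) is well clear. The line's angle gives a cap turn of about 155° (2.7 rad), the only value within the start range.

Request:
carry_out --pt "-0.028 -0.008 0.03" --pt "-0.028 -0.008 0.06" --pt "-0.028 -0.008 0.08" --pt "-0.028 -0.008 0.12" --pt "-0.028 -0.008 0.154" --pt "-0.028 -0.008 0.154" --roll '[10.6,21.2,31.9,31.9,31.9,31.9]' --claw '[0.085,0.085,0.085,0.085,0.085,0.085]'

```text
clock: 9.98
position: [501.6, 327.0, 53.9]
ee_rot: [-0.58, 0.814, -0.001, -0.003]
contact_force: [-0.0, 0.4, 0.8]
gripper_width: 84.8
grasp_force: 0.0
```

```bash
python3 - <<'E'
from h import *
get_image("wrist"); T=pose(); print(T[:3,3],np.degrees(np.arctan2(T[1,0],T[0,0])),totool(np.array([501.6,330.8,56])-T[:3,3]))
E
```

```text
[502.8 328.4  56.1] -108.98500232069584 [-1.9  1.9  0.1]
```

Request:
carry_out --pt "-0.002 0.001 0" --pt "-0.002 0.001 0" --pt "-0.002 0.001 0" --pt "-0.002 0.001 0" --pt "-0.002 0.001 0" --pt "-0.002 0.001 0" --roll '[0,0,0,0,0,0]' --claw '[0.05,0.048,0.048,0.048,0.048,0.048]'

```text
clock: 10.78
position: [502.9, 333.4, 58.6]
ee_rot: [-0.582, 0.813, 0.0, 0.002]
contact_force: [-0.2, 0.2, 5.8]
gripper_width: 55.3
grasp_force: 64.8
```

```bash
python3 - <<'E'
from h import *
T=pose(); print(T[:3,3],np.degrees(np.arctan2(T[1,0],T[0,0])),totool(np.array([583.8,-11.4,190])-T[:3,3]),read_state()["contact_force"])
E
```

```text
[502.9 333.4  58.6] -108.85582035310223 [ 299.7 -188.3 -132. ] [-0.2  0.2  5.8]
```

Request:
carry_out --pt "0 0 -0.03" --pt "0 0 -0.08" --pt "0.05 -0.03 -0.13" --pt "0.3 -0.188 -0.132" --pt "0.3 -0.188 -0.132" --pt "0.3 -0.188 -0.132" --pt "0.3 -0.188 -0.132" --pt "0.3 -0.188 -0.132" --roll '[0,0,0,-6,-12,-18,-24,-31.9]' --claw '[0.048,0.048,0.048,0.048,0.048,0.048,0.048,0.048]'

```text
clock: 11.78
position: [582.1, -14.3, 188.0]
ee_rot: [0.784, -0.621, -0.001, 0.0]
contact_force: [1.1, -0.0, -2.8]
gripper_width: 55.2
grasp_force: 64.9
```

```bash
python3 - <<'E'
from h import *
T=pose(); print(T[:3,3],np.degrees(np.arctan2(T[1,0],T[0,0])),totool(np.array([583.8,-11.4,190])-T[:3,3]),read_state()["contact_force"])
E
```

```text
[582.1 -14.3 188. ] -76.76876416961308 [-2.4 -2.3 -2. ] [ 1.1 -0.  -2.8]
```

```bash
python3 - <<'E'
from h import *
get_image("top"); w=shot("wrist"); save(w,"w5.png"); T=pose(); X=cloud(w); Q=(X-T[:3,3])@T[:3,:3]; print(T[:3,3],np.degrees(np.arctan2(T[1,0],T[0,0])))
def rect(m,n):
    q=X[m]
    if len(q)>10:
        r=cv2.minAreaRect(q[:,:2].astype(np.float32)); v=(np.array(r[0])-[591,-42.4])@[-.2275,.9738]; u=(np.array(r[0])-[591,-42.4])@[.9738,.2275]; print(n,len(q),np.median(q[:,2]),np.round(r[0],1),np.round(r[1],1),round(r[2],1),"u,v",u.round(1),v.round(1))
rect((abs(X[...,2]-67)<4)&(np.hypot(X[...,0]-596,X[...,1]+65)<35),"can")
rect((abs(X[...,2]-102)<5)&(np.hypot(X[...,0]-608,X[...,1]+117)<40),"pcap")
rect((abs(X[...,2]-53)<5)&(np.hypot(X[...,0]-572,X[...,1]-39)<40),"block")
inh=(abs(Q[...,0])<45)&(abs(Q[...,1])<25)
for z in range(-50,62,8):
    m=inh&(abs(Q[...,2]-z)<3)
    if m.sum()>20: print(z,m.sum(),np.percentile(Q[m],[2,50,98],axis=0)[:,:2].ravel())
E
```

```text
[582.5 -17.1 187.8] -77.26140506635554
can 2865 66.64934474483502 [596.3 -64.1] [46.5 46.2] 14.9 u,v 0.2 -22.3
pcap 4569 102.19097703896219 [ 608.9 -117.5] [47.  47.2] 22.9 u,v 0.3 -77.2
-50 431 [ 18.1 -24.8  19.4 -19.6  20.4  24.7]
-42 8454 [  0.9 -19.7  14.3   0.2  27.   20.3]
-34 1174 [ 12.9 -21.3  25.5   0.6  28.3  20.8]
-26 750 [ 13.2 -20.2  25.7   0.1  28.5  20.8]
-18 4673 [ 10.7 -24.5  27.3  -0.4  32.9  24.5]
-10 810 [ 32.1 -24.   32.7  -0.5  33.3  23.9]
-2 663 [ 32.2 -24.   32.8   0.3  33.3  24.2]
6 556 [ 32.2 -24.2  32.8   0.1  33.3  23.9]
14 466 [ 32.3 -23.8  32.9  -0.4  33.3  23.8]
22 412 [ 32.4 -23.6  32.9  -0.7  33.4  24.1]
30 368 [ 32.5 -23.9  32.9  -0.2  33.4  23.8]
38 318 [ 32.6 -24.   33.    0.4  33.5  23.8]
46 280 [ 32.6 -23.9  33.1   0.1  33.5  24. ]
54 250 [ 32.7 -24.1  33.1   0.1  33.5  24.2]
```

View pics/w5.png

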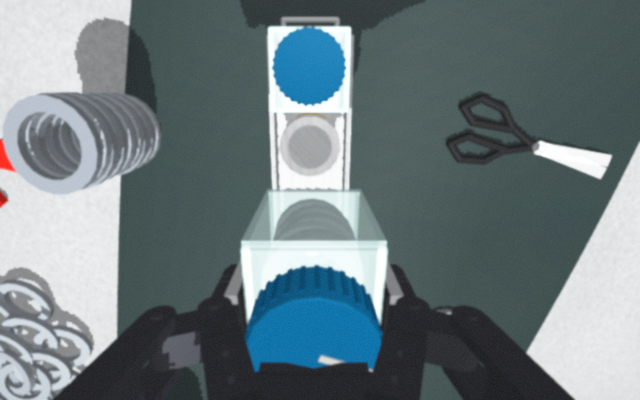

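The wrist view shows the held jar, its cap at (315,330) and its front top edge at row 240. The canister stands in the tray at (310,146) beside the packed jar's cap at (309,66). The jar sits 4.9 mm ahead of the TCP, so I shift by that before lowering.

Request:
carry_out --pt "-0.0108 -0.0025 0" --pt "-0.0108 -0.0025 0.03" --pt "-0.0108 -0.0025 0.055" --pt "-0.0108 -0.0025 0.055" --pt "-0.0108 -0.0025 0.055" --roll '[0,0,0,0,0]' --claw '[0.048,0.048,0.048,0.048,0.048]'

```text
clock: 12.5
position: [583.4, 0.1, 134.4]
ee_rot: [0.783, -0.622, 0.001, -0.001]
contact_force: [1.5, 0.3, -2.8]
gripper_width: 55.3
grasp_force: 64.7
```

```bash
python3 - <<'E'
from h import *
w=shot("wrist"); T=pose(); X=cloud(w); Q=(X-T[:3,3])@T[:3,:3]; print(T[:3,3],np.degrees(np.arctan2(T[1,0],T[0,0])),read_state()["contact_force"])
m=(abs(X[...,2]-67)<3)&(np.hypot(X[...,0]-596,X[...,1]+65)<35); q=Q[m]; print("can tool",cv2.minEnclosingCircle(q[:,:2].astype(np.float32)),len(q),np.median(X[m][:,2]))
m=(abs(Q[...,0]-33)<6)&(abs(Q[...,1])<22)&(Q[...,2]>-10)&(Q[...,2]<50); print("face",m.sum(),np.percentile(Q[m][:,0],[5,50,95]))
m=(abs(Q[...,0]-30)<6)&(abs(Q[...,1])<35)&(abs(Q[...,2]+19)<4); print("shoulder y",m.sum(),np.percentile(Q[m][:,1],[1,99]))
print("TCP wanted 582.5,-6.1:",totool(np.array([582.5,-6.1,61.5])-T[:3,3]))
E
```

```text
[583.6  -0.1 134.8] -76.89903421136327 [-0.2  0.2 -3.2]
can tool ((71.73383331298828, 2.878286123275757), 30.72580909729004) 5091 66.58558037243381
face 4138 [29.3 29.8 30.1]
shoulder y 2528 [-26.5  27.3]
TCP wanted 582.5,-6.1: [ 5.6  2.6 73.3]
```

Request:
carry_out --pt "0.0085 0.0022 0.01" --pt "0.0085 0.0022 0.01" --pt "0.0085 0.0022 0.01" --pt "0.0085 0.0022 0.01" --roll '[0,0,0,0]' --claw '[0.048,0.048,0.048,0.048]'

```text
clock: 13.05
position: [582.7, -10.0, 123.7]
ee_rot: [0.783, -0.622, 0.0, -0.0]
contact_force: [-0.5, -1.1, -3.7]
gripper_width: 55.3
grasp_force: 64.7
```

```bash
python3 - <<'E'
from h import *
w=shot("wrist"); T=pose(); X=cloud(w); Q=(X-T[:3,3])@T[:3,:3]; print(T[:3,3],np.degrees(np.arctan2(T[1,0],T[0,0])),read_state()["contact_force"])
P=X[...,:2]-[591,-42.4]; u=P@[.9738,.2275]; v=P@[-.2275,.9738]
def f(n,m):
    print(n,m.sum(),"u",np.percentile(u[m],[2,98]),"v",np.percentile(v[m],[2,98]),"zmed",np.median(X[m][:,2]))
f("can",(abs(X[...,2]-66.5)<2)&(np.hypot(u,v+22)<26))
f("pcap",(abs(X[...,2]-102)<3)&(np.hypot(u,v+77)<30))
f("face",(abs(Q[...,0]-30)<5)&(abs(Q[...,1])<22)&(Q[...,2]>-10)&(Q[...,2]<50))
f("shoulder",(Q[...,0]>22)&(Q[...,0]<36)&(abs(Q[...,1])<35)&(abs(Q[...,2]+19)<4))
E
```

```text
[582.7 -10.  123.7] -76.99314996281623 [ 0.4  0.8 -3. ]
can 5249 u [-21.1  21.2] v [-43.2  -1.2] zmed 66.62299890004226
pcap 7724 u [-20.6  20.6] v [-86.6 -56.4] zmed 102.21261065473612
face 4098 u [-22.   20.3] v [3. 4.] zmed 111.77582393311972
shoulder 3367 u [-27.5  25.2] v [ 3.3 11.2] zmed 142.13969974568158
```

Request:
carry_out --pt "-0.001 -0.001 0.01" --pt "-0.001 -0.001 0.025" --pt "-0.001 -0.001 0.04" --pt "-0.001 -0.001 0.052" --pt "-0.001 -0.001 0.057" --pt "-0.001 -0.001 0.06" --pt "-0.001 -0.001 0.061" --roll '[0,0,0,0,0,0,0]' --claw '[0.048,0.048,0.048,0.048,0.048,0.048,0.048]'

```text
clock: 13.98
position: [583.5, -8.7, 62.6]
ee_rot: [0.783, -0.622, 0.0, -0.0]
contact_force: [0.3, -0.3, -2.7]
gripper_width: 55.3
grasp_force: 64.7
```

Request:
carry_out --pt "0 0 0.001" --pt "0 0 0.002" --pt "0 0 0.003" --pt "0 0 0.003" --roll '[0,0,0,0]' --claw '[0.048,0.048,0.048,0.048]'

```text
clock: 14.48
position: [583.6, -8.8, 61.6]
ee_rot: [0.783, -0.622, 0.001, -0.0]
contact_force: [-2.3, 0.0, 7.5]
gripper_width: 55.5
grasp_force: 66.1
```

Request:
carry_out --pt "0 0 0" --pt "0 0 0" --pt "0 0 0" --pt "0 0 -0.04" --pt "0 0 -0.09" --pt "0 0 -0.14" --pt "0 0 -0.14" --pt "0 0 -0.14" --roll '[0,0,0,0,0,0,0,0]' --claw '[0.06,0.07,0.085,0.085,0.085,0.085,0.085,0.085]'

```text
clock: 15.48
position: [582.7, -8.7, 198.9]
ee_rot: [0.783, -0.623, -0.0, 0.0]
contact_force: [-0.2, 0.0, -0.2]
gripper_width: 84.8
grasp_force: 0.0
```

```bash
cat >> h.py <<'E'
def capline(w,zt=102,c0=(583.6,-10.8)):
    X=cloud(w); near=np.hypot(X[...,0]-c0[0],X[...,1]-c0[1])<45
    top=near&(abs(X[...,2]-zt)<3); q=X[top]; (cx,cy),r=cv2.minEnclosingCircle(q[:,:2].astype(np.float32))
    hsv=cv2.cvtColor(w["img"],cv2.COLOR_RGB2HSV); wh=top&(hsv[...,1]<90)&(hsv[...,2]>150)&(np.hypot(X[...,0]-cx,X[...,1]-cy)<21)
    p=X[wh][:,:2]; print("cap",cx,cy,r,np.median(q[:,2]),"line px",len(p))
    if len(p)>5:
        d=p.mean(0)-[cx,cy]; fl=cv2.fitLine(p.astype(np.float32),cv2.DIST_L2,0,.01,.01).ravel(); a=np.degrees(np.arctan2(fl[1],fl[0])); m=np.degrees(np.arctan2(d[1],d[0]))
        if np.cos(np.radians(a-m))<0: a+=180
        print("line angle fit",(a+180)%360-180,"mean",m)
    sh=near&(abs(X[...,2]-80.5)<2.5); q=X[sh]
    if len(q)>20: print("shoulder",len(q),cv2.minAreaRect(q[:,:2].astype(np.float32)))
    return cx,cy
E
python3 - <<'E'
from h import *
get_image("top");w=shot("wrist"); save(w,"w6.png"); T=pose(); s=read_state(); print(T[:3,3],np.degrees(np.arctan2(T[1,0],T[0,0])),np.round(s["joints"],3))
c=capline(w); print(totool(np.array([*c,104])-T[:3,3]))
X=cloud(w); P=X[...,:2]-[591,-42.4]; u=P@[.9738,.2275]; v=P@[-.2275,.9738]
m=(abs(X[...,2]-66.5)<3)&(np.hypot(u,v+22)<26); print("can v",np.percentile(v[m],[2,98]))
E
```

```text
[582.4  -8.9 197.8] -77.00166661087903 [ 0.3  0.4 -0.2 -0.  -1.  -0. ]
cap 583.8739624023438 -11.166984558105469 23.83600425720215 103.91411681471652 line px 115
line angle fit 172.40057 mean 168.70012306638998
shoulder 1413 ((583.978515625, -11.168331146240234), (55.933860778808594, 54.718017578125), 13.100764274597168)
[ 2.5 -1.2 93.8]
can v [-43.5  -0.9]
```

View pics/w6.png

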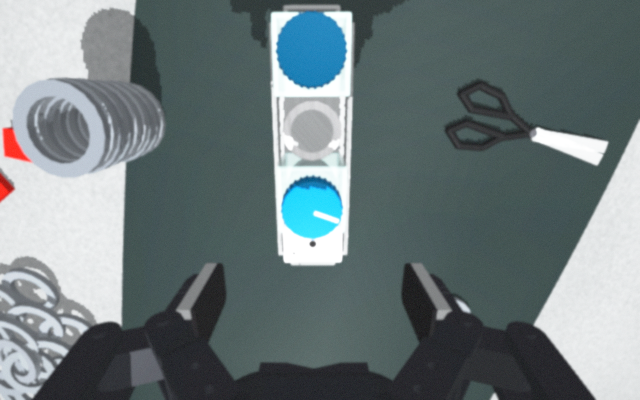

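The wrist view shows the jar standing in the tray at (312,207), between the canister (311,130) and the block (312,248). Its line points towards (338,220), so the cap turn is about 157°.

Request:
carry_out --pt "0.0025 -0.001 0.03" --pt "0.0025 -0.001 0.05" --pt "0.0025 -0.001 0.05" --pt "0.0025 -0.001 0.05" --pt "0.0025 -0.001 0.05" --pt "0.0025 -0.001 0.05" --pt "0.0025 -0.001 0.05" --pt "0.0025 -0.001 0.05" --roll '[-10,-20,-30,-40,-50,-60,-60,-60]' --claw '[0.085,0.085,0.085,0.085,0.085,0.06,0.06,0.06]'

```text
clock: 16.58
position: [584.5, -11.1, 148.6]
ee_rot: [0.989, -0.149, -0.001, 0.0]
contact_force: [-0.5, -0.6, 0.3]
gripper_width: 59.8
grasp_force: 0.0
```

```bash
python3 - <<'E'
from h import *
w=shot("wrist"); T=pose(); s=read_state(); X=cloud(w); Q=(X-T[:3,3])@T[:3,:3]; print(T[:3,3],np.degrees(np.arctan2(T[1,0],T[0,0])),np.array(s["joints"])*100,s["gripper_width"])
m=(abs(Q[...,0])<14)&(abs(Q[...,1])>24)&(abs(Q[...,1])<60)&(Q[...,2]<26)
for sg in(-1,1):
    k=m&(Q[...,1]*sg>0); print(sg,k.sum(),np.percentile(Q[k],[1,50,99],axis=0))
c=capline(w); print(totool(np.array([*c,104])-T[:3,3]))
E
```

```text
[584.5 -11.  148.8] -17.09995314817275 [ 25.8  40.8 -23.1  -0.  -93.4 101.4] 59.707923783897705
-1 10205 [[-10.9 -59.7 -67.3]
 [  9.1 -50.3 -40.3]
 [ 13.3 -29.6   9.5]]
1 10222 [[-11.   29.5 -67.2]
 [  9.   50.3 -40.2]
 [ 13.2  59.7   9.4]]
cap 584.2791137695312 -11.223669052124023 24.06019401550293 103.92055768647391 line px 128
line angle fit 172.12448 mean 170.00535661379172
shoulder 2139 ((584.4951171875, -10.791778564453125), (55.98104476928711, 56.103450775146484), 13.068089485168457)
[-0.2  0.2 44.8]
```

Request:
carry_out --pt "0 0 0.025" --pt "0 0 0.0495" --pt "0 0 0.0495" --pt "0 0 0.0495" --pt "0 0 0.0495" --pt "0 0 0.0495" --pt "0 0 0.0495" --roll '[0,0,0,0,0,0,0]' --claw '[0.06,0.06,0.06,0.04,0.038,0.038,0.038]'

```text
clock: 17.5
position: [585.4, -11.0, 100.9]
ee_rot: [0.989, -0.148, 0.001, -0.0]
contact_force: [0.1, -1.1, 2.4]
gripper_width: 44.0
grasp_force: 61.5
```

```bash
python3 - <<'E'
from h import *
s=read_state(); print(s["position"],s["contact_force"],np.array(s["wrist_torque"])*1000,s["gripper_width"],s["grasp_force"])
E
```

```text
[585.4 -11.  100.9] [ 0.1 -1.1  2.4] [-324.6   58.    48.6] 44.01811718426284 61.54849290847778
```

Request:
carry_out --pt "0 0 0.0001" --pt "0 0 0.0002" --pt "0 0 0.0003" --pt "0 0 0.0005" --pt "0 0 0.0006" --pt "0 0 0.0007" --pt "0 0 0.0008" --pt "0 0 0.001" --roll '[10,20,30,40,50,60,70,80]' --claw '[0.038,0.038,0.038,0.038,0.038,0.038,0.038,0.038]'

```text
clock: 18.5
position: [584.5, -11.4, 99.9]
ee_rot: [-0.661, 0.751, -0.0, -0.0]
contact_force: [-3.3, -1.4, 5.3]
gripper_width: 44.4
grasp_force: 61.6
```

```bash
python3 - <<'E'
from h import *
s=read_state(); T=pose();print(T[:3,3],np.degrees(np.arctan2(T[1,0],T[0,0])),s["contact_force"],np.array(s["wrist_torque"])*1000,s["gripper_width"],s["grasp_force"],s["joints"])
E
```

```text
[584.5 -11.4  99.9] -97.28540810408818 [-3.3 -1.4  5.3] [-373.7  725.    61. ] 44.352000881578725 61.605069637298584 [ 0.3  0.5 -0.3  0.  -0.8 -0.4]
```

Request:
carry_out --pt "0 0 0.0001" --pt "0 0 0.0002" --pt "0 0 0.0003" --pt "0 0 0.0005" --pt "0 0 0.0006" --pt "0 0 0.0007" --pt "0 0 0.0008" --pt "0 0 0.0008" --roll '[10,20,30,40,50,60,65,69]' --claw '[0.038,0.038,0.038,0.038,0.038,0.038,0.038,0.038]'

```text
clock: 19.5
position: [584.2, -10.7, 99.3]
ee_rot: [-0.121, 0.993, 0.0, -0.0]
contact_force: [-3.4, 1.5, 7.3]
gripper_width: 44.4
grasp_force: 61.8
```

```bash
python3 - <<'E'
from h import *
s=read_state(); T=pose();print(T[:3,3],np.degrees(np.arctan2(T[1,0],T[0,0])),s["contact_force"],np.array(s["wrist_torque"])*1000)
w=shot("wrist"); save(w,"w7.png"); X=cloud(w); near=np.hypot(X[...,0]-584,X[...,1]+11)<45
q=X[near&(abs(X[...,2]-80.5)<2.5)]; print(len(q),cv2.minAreaRect(q[:,:2].astype(np.float32)))
E
```

```text
[584.2 -10.7  99.3] -166.09593644382318 [-3.4  1.5  7.3] [ 450.  1080.8   36.4]
2739 ((584.0933227539062, -10.239934921264648), (56.267005920410156, 56.20078659057617), 6.698426246643066)
```

View pics/w7.png

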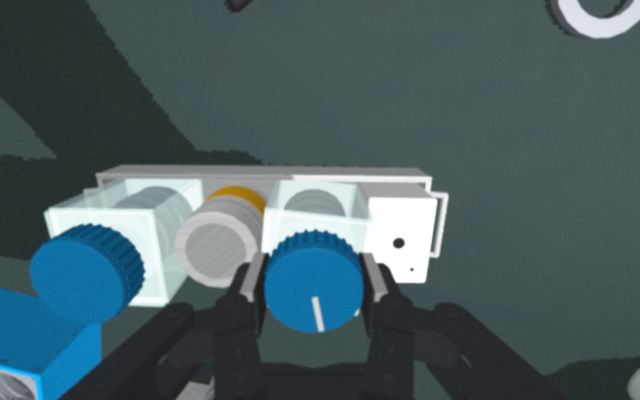

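The gripper holds the cap at (314,280) with the line pointing to (320,330). The jar has turned about 6° clockwise within its wall slack, so about 15° of screwing remains.

Request:
carry_out --pt "0 0 0" --pt "0 0 0.0001" --pt "0 0 0.0001" --pt "0 0 0.0001" --roll '[4,8,11,11]' --claw '[0.038,0.038,0.038,0.038]'

```text
clock: 20.05
position: [584.2, -10.6, 99.2]
ee_rot: [-0.026, 1.0, 0.0, -0.0]
contact_force: [-2.9, 2.3, 5.6]
gripper_width: 44.4
grasp_force: 61.9
```

```bash
cat > st.py <<'E'
from h import *
s=read_state(); T=pose();print(T[:3,3],np.degrees(np.arctan2(T[1,0],T[0,0])),s["contact_force"],np.array(s["wrist_torque"])*1000,s["gripper_width"])
E
python3 st.py
```

```text
[584.2 -10.6  99.2] -176.99470260022653 [-2.9  2.3  5.6] [ 526.8 1028.   -53.1] 44.37785180532744
```

Request:
carry_out --pt "0 0 0" --pt "0 0 0" --pt "0 0 0" --roll '[2,4,5]' --claw '[0.038,0.038,0.038]'

```text
clock: 20.42
position: [584.2, -10.5, 99.1]
ee_rot: [0.017, 1.0, 0.0, -0.0]
contact_force: [-3.7, 2.0, 7.0]
gripper_width: 44.0
grasp_force: 61.9
```

```bash
python3 st.py
```

```text
[584.2 -10.5  99.1] 178.0011891038333 [-3.7  2.   7. ] [ 614.8 1022.3   72.4] 44.00901764998896
```

Request:
carry_out --pt "0 0 0" --pt "0 0 0" --pt "0 0 0" --roll '[1,2,3]' --claw '[0.038,0.038,0.038]'

```text
clock: 20.8
position: [584.0, -10.4, 99.0]
ee_rot: [0.043, 0.999, 0.0, -0.001]
contact_force: [-4.9, 2.7, 6.7]
gripper_width: 43.9
grasp_force: 61.9
```

```bash
python3 st.py
```

```text
[584.  -10.4  99. ] 175.11418535757772 [-4.9  2.7  6.7] [ 891.6 1343.7  562.8] 43.85369312783206
```

Request:
carry_out --pt "0 0 0" --pt "0 0 0" --roll '[1,1]' --claw '[0.038,0.038]'

```text
clock: 21.05
position: [583.7, -10.4, 99.0]
ee_rot: [0.051, 0.999, -0.0, -0.001]
contact_force: [-4.3, 2.5, 6.5]
gripper_width: 44.5
grasp_force: 61.9
```

```bash
python3 st.py; cat > ln.py <<'E'
from h import *
w=shot("wrist"); X=cloud(w); near=np.hypot(X[...,0]-584,X[...,1]+11)<45
q=X[near&(abs(X[...,2]-80.5)<2.5)]; print("shoulder",len(q),cv2.minAreaRect(q[:,:2].astype(np.float32)))
capline(w,103)
E
python3 ln.py
```

```text
[583.7 -10.4  99. ] 174.15888424111535 [-4.3  2.5  6.5] [ 739.9 1336.   559.3] 44.48557763408717
shoulder 2680 ((583.1698608398438, -10.121553421020508), (55.45024871826172, 56.04960632324219), 5.752877235412598)
cap 577.042236328125 -9.802546501159668 35.835636138916016 102.20845942952974 line px 144
line angle fit 4.882004 mean 0.4116483954160883
shoulder 2680 ((583.1698608398438, -10.121553421020508), (55.45024871826172, 56.04960632324219), 5.752877235412598)
```

Request:
carry_out --pt "0 0 0" --pt "0 0 -0.0002" --pt "0 0 -0.0003" --pt "0 0 -0.0004" --pt "0 0 -0.0005" --pt "0 0 -0.0007" --pt "0 0 -0.0008" --pt "0 0 -0.0009" --roll '[-10.5,-21,-31.5,-42,-52.5,-63,-73.5,-84]' --claw '[0.038,0.038,0.038,0.038,0.038,0.038,0.038,0.038]'

```text
clock: 22.1
position: [585.7, -11.3, 100.0]
ee_rot: [-0.632, 0.775, -0.001, 0.001]
contact_force: [0.7, -2.9, 2.2]
gripper_width: 44.1
grasp_force: 61.5
```

Request:
carry_out --pt "0 0 -0.0001" --pt "0 0 -0.0001" --pt "0 0 -0.0001" --roll '[-6,-10,-10]' --claw '[0.038,0.038,0.038]'

```text
clock: 22.48
position: [585.8, -11.2, 100.1]
ee_rot: [-0.695, 0.719, -0.001, 0.001]
contact_force: [1.3, -2.3, 4.4]
gripper_width: 43.9
grasp_force: 61.6
```

```bash
python3 st.py; python3 ln.py
```

```text
[585.8 -11.2 100.1] -92.00311864577078 [ 1.3 -2.3  4.4] [-665.  -260.4   26.6] 43.87885004456638
shoulder 2667 ((589.5436401367188, -24.04195213317871), (56.13270568847656, 28.564125061035156), 15.816102981567383)
cap 585.4662475585938 -17.754642486572266 35.702938079833984 103.19954262125847 line px 138
line angle fit 96.650116 mean 93.32974141304177
shoulder 2667 ((589.5436401367188, -24.04195213317871), (56.13270568847656, 28.564125061035156), 15.816102981567383)
```

Request:
carry_out --pt "0 0 0" --pt "0 0 -0.0001" --pt "0 0 -0.0001" --roll '[-3,-6,-6]' --claw '[0.038,0.038,0.038]'

```text
clock: 22.9
position: [585.8, -11.0, 100.1]
ee_rot: [0.731, -0.682, 0.001, -0.001]
contact_force: [1.6, -1.3, 5.7]
gripper_width: 43.9
grasp_force: 61.7
```

```bash
python3 st.py; cat > l2.py <<'E'
from h import *
T=pose(); w=shot("wrist"); save(w,"w8.png"); X=cloud(w); hsv=cv2.cvtColor(w["img"],cv2.COLOR_RGB2HSV)
v,u=np.mgrid[:400,:640]; G=onz(w,np.c_[u.ravel(),v.ravel()],104).reshape(400,640,3)
c=T[:2,3]; D=G[...,:2]-c; r=np.hypot(*np.moveaxis(D,-1,0)); t=(D@T[:2,1])
m=(r<21)&(abs(t)<20)&(hsv[...,1]<110)&(hsv[...,2]>140); n,lab,st,_=cv2.connectedComponentsWithStats(m.astype(np.uint8)); k=1+st[1:,4].argmax(); p=G[lab==k][:,:2].astype(np.float32)
f=cv2.fitLine(p,cv2.DIST_L2,0,.01,.01).ravel(); d=p.mean(0)-c; f[:2]*=np.sign(f[:2]@d); print("line",len(p),np.degrees(np.arctan2(f[1],f[0])),"minRect",cv2.minAreaRect(p),"mean",np.degrees(np.arctan2(d[1],d[0])))
q=X[(np.hypot(X[...,0]-584,X[...,1]+11)<45)&(abs(X[...,2]-80.5)<2.5)]; print("shoulder",len(q),cv2.minAreaRect(q[:,:2].astype(np.float32)))
e=X[(abs(X[...,2]-79)<4)&(np.hypot(X[...,0]-584,X[...,1]+11)<45)]
E
python3 l2.py; python3 -c "
import cv2; i=cv2.imread('pics/w8.png')[150:400,200:440]; cv2.imwrite('pics/w8c.png',cv2.resize(i,None,fx=2.4,fy=2.4,interpolation=cv2.INTER_CUBIC))"
```

```text
[585.8 -11.  100.1] -86.03104847453953 [ 1.6 -1.3  5.7] [-671.4 -531.3   55.3] 43.85965664645211
line 234 103.48509 minRect ((582.9119262695312, 0.4464597702026367), (3.2172088623046875, 18.25060272216797), 13.357943534851074) mean 104.03990981770319
shoulder 2713 ((590.0562744140625, -25.050689697265625), (56.196800231933594, 25.78354835510254), 16.52549934387207)
```

View pics/w8c.png

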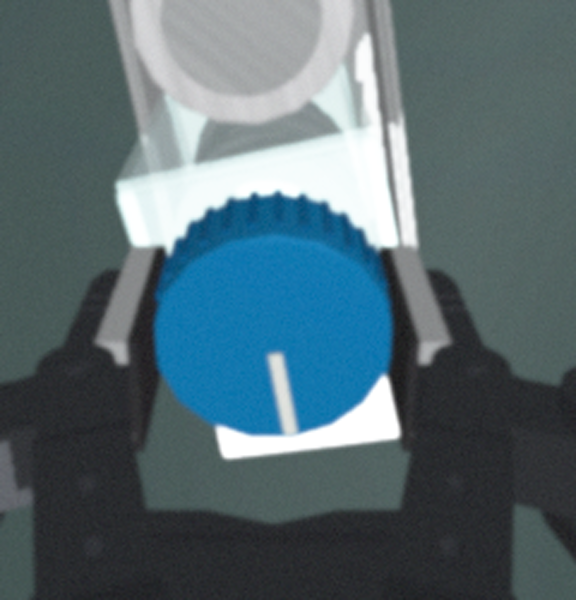

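The crop shows the cap gripped, its white line running down from (275,355) to (290,430). It is close to square with the jar's sides, at about 88° of back-off. I add 2° more and check again.

Request:
carry_out --pt "0 0 0" --pt "0 0 0" --pt "0 0 0" --pt "0 0 0" --roll '[-1,-2,-2,-2]' --claw '[0.038,0.038,0.038,0.038]'

```text
clock: 23.45
position: [585.9, -11.0, 100.1]
ee_rot: [0.743, -0.669, 0.001, -0.001]
contact_force: [1.2, -1.5, 5.5]
gripper_width: 44.1
grasp_force: 61.7
```

```bash
python3 st.py; python3 l2.py; python3 - <<'E'
from h import *
p=shot("scene"); cv2.imwrite("pics/fin.png",cv2.resize(p["img"][130:300,170:470,::-1],None,fx=2.5,fy=2.5))
E
```

```text
[585.9 -11.  100.1] -84.0452079622729 [ 1.2 -1.5  5.5] [-678.5 -509.7  -24.6] 44.11536690161412
line 233 105.37375 minRect ((582.5724487304688, 0.4396705627441406), (3.1960031986236572, 18.25252914428711), 15.344161033630371) mean 105.94377868681055
shoulder 2724 ((590.372314453125, -26.092613220214844), (56.70256423950195, 25.408660888671875), 14.903189659118652)
```

View pics/fin.png

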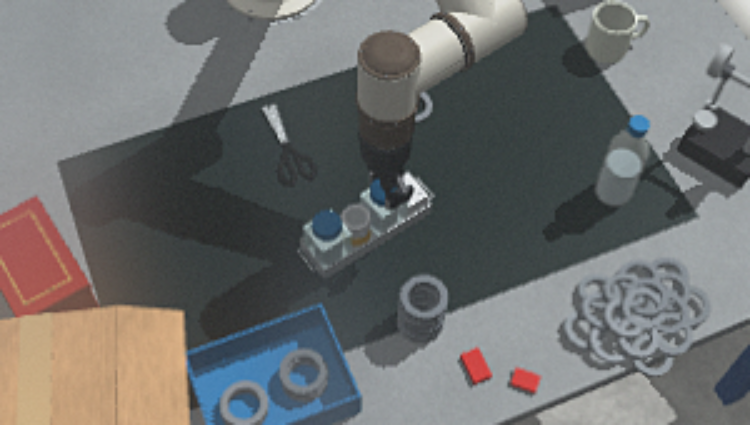

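The scene view shows the full tray at about (365,225), with the gripper on the jar's cap at (390,190). The line is at 105.4° and the jar at about 15–16°, so the back-off is about 90°.

```bash
python3 -c "from bench import *; print(job_done())"
```

```text
the job is handed in; nothing more can be done
None
```

The canister and jar stand upright in the tray; I screwed the cap on until it hit its stop, backed it off about a quarter turn (89–90° by camera), and handed the job in with the gripper still holding it.

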